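# Slide the silver contact plate off its ledge and seat it in the terminal block

## Robot

A 7-joint arm with a two-finger parallel gripper is mounted at the origin on the work surface. World frame = base frame: x ahead of the robot, y to its left, z up, the work surface at z = 0. Lengths are in m, angles in degrees, forces in N, time in s.
With the tool pointing down it reaches from about 0.35 to 0.775 m from the base axis. Payload 3.1 kg.
Tool frame: the origin (TCP) lies on the centre line of the jaws, within the pads' length; the fingertips stand 17 mm ahead of it and the grasp point (between the pads) lies 2 mm behind it (robot.tip_reach is the distance from the TCP to the fingertips, in m); z points along the fingers, y is the direction in which the jaws open and shut (so a half turn about z gives the same grasp; the last joint's range is limited). The gripper opens to 85 mm and grips with 20 to 120 N. Pads are 22 mm wide; open, the fingers measure 114 mm over their backs; the gripper's body (76 mm by 85 mm) begins 54 mm behind the grasp point. The pads swing forward as they close: fully open they stand 13 mm farther back than shut.
Start: joints at [-78.765, 17.813, 0.802, 86.603, -0.252, 75.585, -1.558], TCP at [0.13, 0.535, 0.215] pointing down, gripper open.
Joint ranges: [-154.91, 154.91], [-16.99, 109.72], [-72.82, 74.43], [7.12, 147.25], [-82.49, 262.49], [11.32, 116.49], [-174.64, 174.64]. Speed limits (degrees/s): [159.86, 159.86, 180, 180, 180, 180, 180].

## Interface

Orientations are given as [roll, pitch, yaw] about the fixed x, y, z axes, in that order (R = Rz(yaw) Ry(pitch) Rx(roll)).
In Python, from station import robot, fingers, vision, workorder, recognise gives the robot as it stands. Calls block until the motion is done:
- robot.move_to(position, orientation): joint-space move of the TCP to a pose.
- robot.line_to(position, orientation=None, velocity=0.15, f_stop=None): straight line of the TCP; orientation=None keeps the orientation; velocity is the mean speed in m/s. With f_stop (N) it stops when the force on the tool has changed by that much, and returns True; else False.
- robot.move_j(angles): joint-space move.
- fingers.gripper_to(opening, force=None): opening from 0.0 (shut) to 1.0 (fully open); force is the grip in N (None keeps the last); returns when the fingers have stopped.
- robot.pause(seconds).
- robot.inverse_kinematics(position, orientation): joint angles nearest the present ones, or None.
- vision.grab_frame(name): name is "side" or "top"; returns the picture (480x640x3 uint8, red, green, blue); there is no depth.
- vision.calibration(name): a dict with "mtx" (3x3 intrinsics, pixels), "extrinsics" (4x4, takes a point from world to camera coordinates). Camera axes: x right, y up, looking along -z (the intrinsics and any distortion apply to the point x, -y, -z); pixel columns grow to the right and rows downward; lengths in m; the calibration is good to about 2 mm. A picture is of the moment at which its call begins. calibration takes no time and is no camera call.
A pose or a line that the arm cannot do raises robot.PlanningError and nothing moves.
- workorder.close_job(): hands the job in, once; it reports no verdict.
Trained networks look in the newest picture that a camera, given by its name, has taken for a name from the list of things; names that differ only in an ending like _2 or _b are one class to them, and where a whole thing is asked for, a point or a joint stands for the part that bears it (a point fixed in the world has none). Each returns a list of dicts, best first, with "p" (0 to 1); they miss things now and then, are a little off and sometimes report something else, mostly with a low value. They report only what shows in the picture. A call takes as long as a camera call. They do not tell look-alikes from the thing itself.
- recognise(label, camera): "rect" ([centre column, centre row, width, height] in pixels, round what is visible of it).
Readings, each from a call of its own:
- robot.current_time_s(): time.
- robot.current_joint_positions(): joint angles.
- robot.current_dq(): joint speeds.
- robot.current_joint_torque(): joint torques, N m.
- robot.current_tool_pos(): TCP position.
- robot.current_eef_rot(): TCP orientation.
- robot.current_contact_force(): force on the tool from outside, world axes, zero at the start.
- robot.current_torque(): the same for the moment, N m.
- robot.current_finger_gap(): opening from 0.0 (shut) to 1.0 (fully open).
Only numpy, scipy, OpenCV 4.12 (cv2) and the standard library are available. Lean on these libraries where they do the work, as an engineer would, in place of code of your own. Each camera call takes 0.05 s, during which the arm holds its last target.

## Task

Press lightly on the tarnished silver contact plate and slide it along its ledge until about a third of it overhangs the open front, without bearing hard on it or letting it fall. Then take it by the overhanging end, lift it clear, lay it gently and flat in the seat of the white porcelain terminal block, pushed fully home against the back stop, and let go. Leave the other things on the cart where they are.

Things in the scene. Friction and masses are not known exactly. Their poses are not given: they have to be found in the camera images.
- contact_plate: Tarnished silver contact plate, 110 x 50 x 3 mm (x, y, z), about 150 g, flat, either way round. Origin at its centre (mid thickness), x along its length, z up. It starts flat on the ledge's deck, 40 to 60 mm back from the open front. Too thin to pinch on the deck; the lips bar its sides. Its plating is marked if it is pressed on the deck with more than 20 N, be it only for a moment.
- ledge: Raised ledge fixed on feet (set 2 to 14 mm high), 180 x 78 mm (x, y). Origin at the centre of its underside, its grey deck 45 mm above that; open front end at x = -90 mm (towards the robot). Steel side lips 10 mm wide stand 7 mm above the deck, leaving a channel 58 mm wide; the back stop, 12 mm above the deck, has its face at x = +80 mm.
- ledge_edge (a point): Middle of the deck's open front edge, at deck height; x points back along the channel, away from the robot. Deck and plate are rigid: touching down at over about 4 mm/s or reaching a little too low bears too hard, so feel for contact and watch the force while sliding. Fingertips grip the plate better than the deck does, but under some 3 to 6 N they slip over it.
- terminal_block: White porcelain block fixed on feet (2 to 14 mm high), 90 x 78 mm (x, y). Origin at the centre of its underside, its seat 50 mm above that; open front at x = -45 mm (towards the robot). Shoulders 10 mm wide, 8 mm above the seat, leave a channel 58 mm wide; back stop face at x = +23 mm, 12 mm above the seat, brass posts up to 25 mm above. The plate must not bear on it with over 30 N.
- seat_home (a point): Where the plate's centre lies when it is fully home: flat on the seat, its end against the back stop, 42 mm of it overhanging the block's open front; axes as the block (x points to the stop).
- bulb_tube: Bystander: red plastic bulb carry tube with square end caps, 76 x 260 x 76 mm, lying on the cart. Origin at the centre of its underside.
- heat_collar: Bystander: nickel heat sink collar with round fins, 62 mm across, 32 mm high. Origin at the centre of its underside.
- grease_jar: Bystander: closed jar, 56 mm across, 60 mm high. Origin at the centre of its underside.
- screwdriver: Bystander: screwdriver lying along its x axis.
There are look-alikes about, which are no part of the job. Of the things that look like the contact_plate, the largest one is meant.

How it is judged (in metres and radians):
On the way, in this order (a step that is already met when the one before it is completed fails the run):
1. the plate lies flat on the deck with 25 to 52 mm overhanging the open front (x of contact_plate in the frame of ledge_edge between 0.003 and 0.03 m and z of contact_plate in the frame of ledge_edge below 0.003 m and angle between contact_plate's own z axis and vertical below 0.04 rad), for 0.3 s.
2. the plate is lifted at least 15 mm clear of the ledge (z of contact_plate in the frame of ledge_edge above 0.0165 m and contact force between contact_plate and ledge below 0.1 N), for 0.2 s.
At the end, for the whole second after the job is handed in: The plate lies flat and still on the terminal block's seat between the shoulders (within 6 mm sideways), its end within 3 mm of the back stop, released (x of contact_plate in the frame of seat_home between -0.003 and 0.003 m and y of contact_plate in the frame of seat_home between -0.006 and 0.006 m and z of contact_plate in the frame of seat_home between -0.0015 and 0.0015 m and angle between contact_plate's own z axis and vertical below 0.04 rad and angle between the x axis of contact_plate and the x axis of seat_home, either way round below 0.15 rad and linear speed of contact_plate below 0.01 m/s); the robot touches nothing.
It fails at once if the plate is pressed on the ledge with more than 20 N (contact force between contact_plate and ledge above 20 N).
It fails at once if the plate bears on the porcelain with more than 30 N (contact force between contact_plate and terminal_block above 30 N).
It fails at once if the plate falls towards the cart top (height (world z) of contact_plate below 0.036 m).
It fails at once if a bystander is moved by more than 15 mm (distance of any of bulb_tube, heat_collar, grease_jar, screwdriver from where it was at the start of the episode above 0.015 m).
It also fails if it takes over 67 s, if anything falls off the work surface, if the arm or the gripper's body presses on something with over 40 N, if the wrist force passes 120 N, or if a joint passes its speed limit or range.

## Working session

There is one attempt and no reset: what is moved stays moved. The work goes in short steps, each a Python script; the robot and the scene stay as the last script left them, time stands still between calls to the robot, and variables do not carry over. Pictures are saved under pics/ and viewed, and the job is handed in when it is done.

```bash
ls; mkdir -p pics; python3 - <<'E'
from station import robot, fingers, vision, workorder, recognise
import cv2
for c in ("side","top"):
    im=vision.grab_frame(c); cv2.imwrite(f"pics/{c}0.png",im[:,:,::-1])
    k=vision.calibration(c); print(c,k)
    for l in ("contact_plate","ledge","terminal_block","grease_jar","heat_collar","screwdriver","bulb_tube"):
        print(l,[( [round(v) for v in d["rect"]],round(d["p"],2)) for d in recognise(l,c)])
print(robot.current_time_s(),robot.current_tool_pos(),robot.current_eef_rot(),robot.tip_reach,robot.current_contact_force(),robot.current_finger_gap())
E
```

```text
pics
side {'mtx': array([[529.01943239,   0.        , 324.09850782],
       [  0.        , 529.01943239, 249.57320867],
       [  0.        ,   0.        ,   1.        ]]), 'extrinsics': array([[ 0.71851395, -0.69539937,  0.01254686, -0.38897776],
       [ 0.36672941,  0.39412414,  0.84271923, -0.25700006],
       [-0.59097145, -0.60090422,  0.53820709, -0.94962398],
       [ 0.        ,  0.        ,  0.        ,  1.        ]])}
contact_plate [([333, 303, 43, 15], 0.95), ([466, 308, 20, 18], 0.59), ([416, 277, 44, 29], 0.57)]
ledge [([413, 288, 78, 63], 0.64)]
terminal_block [([262, 226, 44, 44], 0.97)]
grease_jar [([244, 193, 22, 26], 0.71)]
heat_collar [([351, 259, 22, 24], 0.81), ([414, 288, 76, 64], 0.49), ([245, 191, 22, 22], 0.46)]
screwdriver [([192, 218, 31, 15], 0.71)]
bulb_tube [([548, 304, 39, 42], 0.62)]
top {'mtx': array([[592.75778088,   0.        , 322.78797639],
       [  0.        , 592.75778088, 237.38263716],
       [  0.        ,   0.        ,   1.        ]]), 'extrinsics': array([[ 0.01281824, -0.99991498, -0.00239318, -0.0166078 ],
       [ 0.99465399,  0.01250547,  0.10250395, -0.55655413],
       [-0.10246531, -0.00369431,  0.99472972, -1.49934732],
       [ 0.        ,  0.        ,  0.        ,  1.        ]])}
contact_plate [([354, 275, 33, 33], 0.81), ([400, 208, 20, 46], 0.71), ([443, 193, 29, 20], 0.67)]
ledge [([401, 213, 35, 72], 0.6)]
terminal_block [([232, 244, 45, 47], 0.78)]
grease_jar [([150, 210, 28, 22], 0.96)]
heat_collar [([326, 219, 24, 25], 0.69), ([232, 244, 41, 45], 0.63)]
screwdriver [([145, 260, 21, 72], 0.91)]
bulb_tube [([487, 202, 38, 106], 0.78)]
0.8 [0.12954328 0.5345299  0.21481332] [1.79999027e+02 8.34345220e-04 1.66376658e+02] 0.017 [ 0.2102055  -0.84442427 -0.3594748 ] 1.001934535197836
```

View images.

```bash
python3 - <<'E'
import cv2
a=cv2.imread("pics/top0.png"); cv2.imwrite("pics/top0c.png",cv2.resize(a[140:340,110:530],None,fx=1.9,fy=1.9,interpolation=cv2.INTER_CUBIC))
a=cv2.imread("pics/side0.png"); cv2.imwrite("pics/side0c.png",cv2.resize(a[160:360,160:580],None,fx=1.9,fy=1.9,interpolation=cv2.INTER_CUBIC))
E
```

```text
(no output)
```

View pics/top0.png

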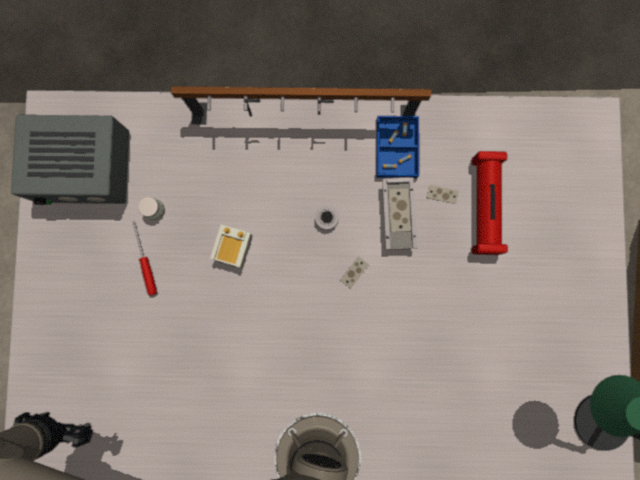

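View pics/top0c.png

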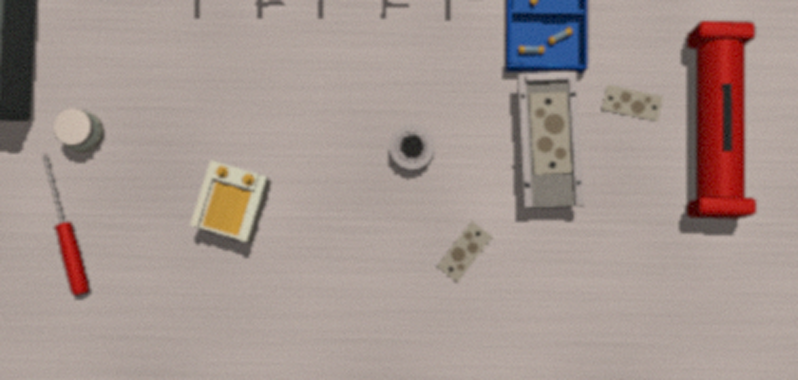

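View pics/side0c.png

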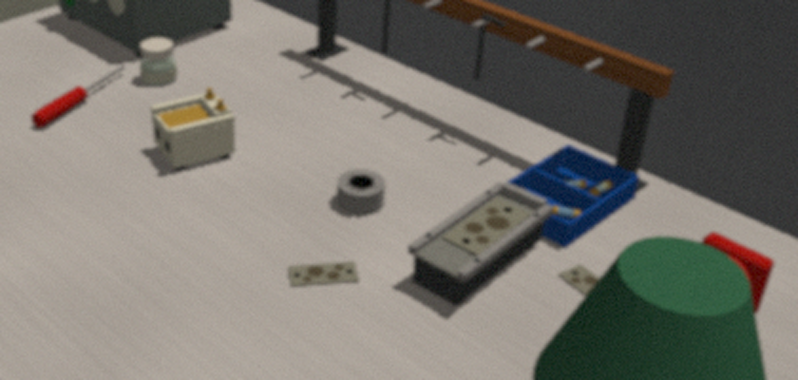

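The plate look-alikes in the top view are at (354,273), (443,194) and (400,208). The one at (400,208) is the largest and lies on the ledge, so that is the target. In the side view it's at about (416,277). Next I'll take close crops to measure from.

```bash
python3 - <<'E'
import cv2
def crop(src,x0,y0,w,h,f,out):
    a=cv2.imread(src)[y0:y0+h,x0:x0+w]; a=cv2.resize(a,None,fx=f,fy=f,interpolation=cv2.INTER_CUBIC)
    for x in range(0,w,10):
        cv2.line(a,(x*f,0),(x*f,6),(0,0,255),1); cv2.putText(a,str(x0+x),(x*f,16),0,.35,(0,0,255),1)
    for y in range(0,h,10):
        cv2.line(a,(0,y*f),(6,y*f),(0,0,255),1); cv2.putText(a,str(y0+y),(8,y*f+4),0,.35,(0,0,255),1)
    cv2.imwrite(out,a)
crop("pics/top0.png",370,172,60,86,6,"pics/t_l.png")
crop("pics/top0.png",200,215,60,60,8,"pics/t_b.png")
crop("pics/side0.png",370,250,85,75,7,"pics/s_l.png")
crop("pics/side0.png",232,200,60,60,8,"pics/s_b.png")
E
```

```text
(no output)
```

View pics/t_l.png

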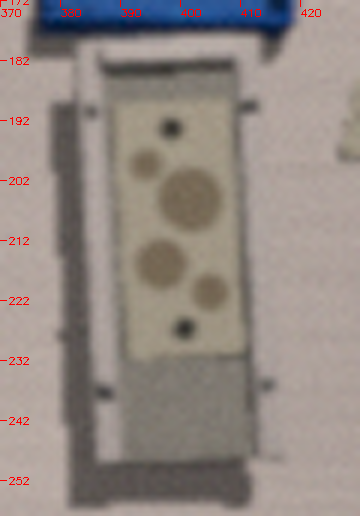

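View pics/t_b.png

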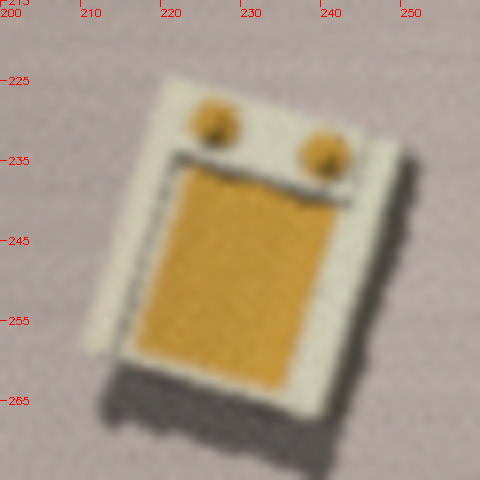

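View pics/s_l.png

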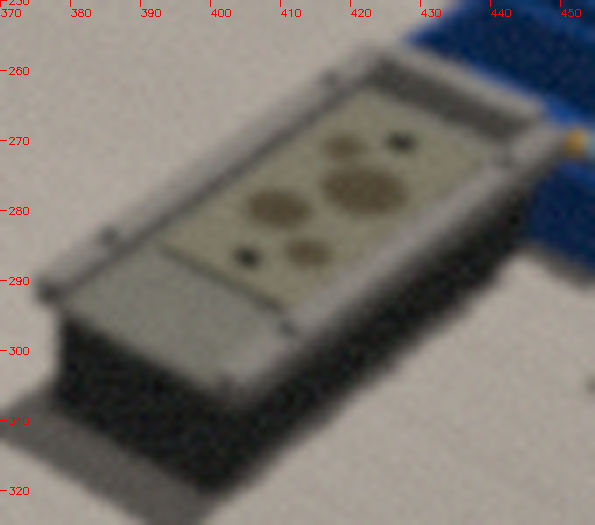

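View pics/s_b.png

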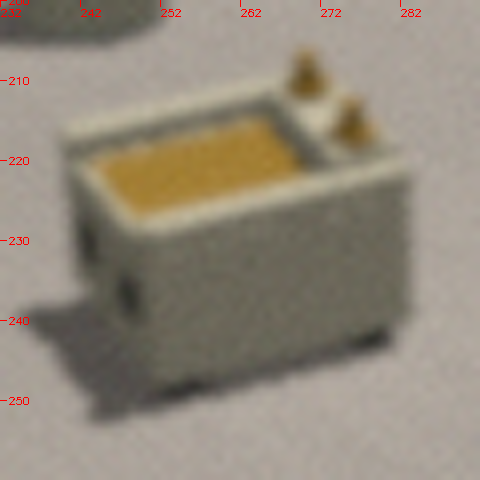

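```bash
cat > h.py <<'E'
import numpy as np
from scipy.optimize import least_squares
from station import vision
K={c:vision.calibration(c) for c in("top","side")}
def proj(c,P):
    P=np.atleast_2d(P); q=P@K[c]["extrinsics"][:3,:3].T+K[c]["extrinsics"][:3,3]
    q=q*[1,-1,-1]; u=q@K[c]["mtx"].T; return u[:,:2]/u[:,2:]
def Tw(p,L):
    x,y,z,a=p; c,s=np.cos(a),np.sin(a); L=np.atleast_2d(L)
    return np.c_[x+c*L[:,0]-s*L[:,1],y+s*L[:,0]+c*L[:,1],z+L[:,2]]
def fit(obs,p0,zfix=None):
    def f(p):
        if zfix is not None: p=np.r_[p[:2],zfix,p[2]]
        return np.concatenate([(proj(c,Tw(p,[l]))[0]-uv) for c,l,uv in obs])
    r=least_squares(f,p0,loss="soft_l1",x_scale=[.01]*(len(p0)-1)+[.1])
    return r.x,f(r.x).reshape(-1,2)
def pix2w(c,uv,z):
    k=K[c]; d=np.linalg.solve(k["mtx"],[uv[0],uv[1],1])*[1,-1,-1]
    R=k["extrinsics"][:3,:3]; o=-R.T@k["extrinsics"][:3,3]; d=R.T@d
    return o+d*(z-o[2])/d[2]
E
cat > fit.py <<'E'
from h import *
np.set_printoptions(precision=4,suppress=True)
L=[("top",(-.09,.039,.052),(386.2,249.2)),("top",(-.09,-.029,.045),(411.3,248.7)),("top",(-.09,.029,.045),(390,249.2)),
("top",(.08,.029,.057),(387.2,183.3)),("top",(.08,-.029,.057),(409.5,182.3)),
("side",(-.09,.029,.045),(378.3,294.3)),("side",(-.09,-.029,.045),(400.7,306)),("side",(-.09,.039,.052),(375.4,291.7)),("side",(.09,.039,.057),(424,256.4))]
B=[("top",(-.045,.039,.058),(210.3,258.8)),("top",(-.045,-.039,.058),(239.4,266.9)),("top",(.045,.039,.062),(221.3,224.8)),("top",(.045,-.039,.062),(250.6,233.1)),
("top",(.023,.029,.062),(221.9,234.4)),("top",(.023,-.029,.062),(243.8,240.6)),
("side",(-.045,.039,.058),(239.9,216.9)),("side",(-.045,-.039,.058),(248.9,228.8)),("side",(.045,-.039,.062),(283,220.3)),("side",(-.045,-.039,0),(250.8,248.8))]
for n,o,g in(("ledge",L,(401,213)),("block",B,(232,244))):
    w=pix2w("top",g,.05)
    p,r=fit(o,[w[0],w[1],.008,0]); print(n,p,np.degrees(p[3])); print(r.round(1).tolist())
    if n=="ledge": zl=p[2]
P=[("top",(-.055,.025,.0015),(391.2,231.5)),("top",(-.055,-.025,.0015),(411.2,230.8)),("top",(.055,.025,.0015),(387.8,188.3)),("top",(.055,-.025,.0015),(409.5,188.3)),
("side",(-.055,.025,.0015),(392.6,285.3)),("side",(-.055,-.025,.0015),(411.4,294.6)),("side",(.055,.025,.0015),(423.1,262.1))]
w=pix2w("top",(400,208),.05)
p,r=fit(P,[w[0],w[1],0],zl+.0465);print("plate",p,np.degrees(p[2]),r.round(1).tolist())
E
python3 fit.py
```

```text
ledge [ 0.6181 -0.2054 -0.0007  0.044 ] 2.5201244353398407
[[-0.1, -0.1], [1.2, -0.2], [-0.3, 0.0], [0.2, -0.8], [0.6, -0.5], [-0.0, 1.0], [-0.4, 1.2], [-0.6, -1.0], [-0.8, -0.6]]
block [ 0.5281  0.222   0.0076 -0.2876] -16.476026472458884
[[-0.2, -0.2], [0.2, 0.9], [-0.3, -0.5], [-0.1, 0.3], [0.2, -0.6], [0.2, 0.0], [-1.1, -1.1], [0.7, 0.7], [-0.2, -0.1], [0.2, 0.4]]
plate [ 0.6292 -0.2054  0.0312] 1.788630905224037 [[-0.6, -0.5], [-1.0, -0.2], [1.5, 0.1], [-0.7, -0.3], [0.4, 0.3], [0.3, 1.0], [-0.7, 3.5]]
```

```bash
python3 - <<'E'
from h import *
from station import robot,fingers
yl=np.radians(2.5); e=np.array([.6181,-.2054])-.09*np.array([np.cos(yl),np.sin(yl)])
ux=np.array([np.cos(yl),np.sin(yl)])
p=np.array([.6292,-.2054])+.013*ux
for yaw in(2.5,-177.5):
    for xy,z in((p,.15),(p,.06),(e-.02*ux,.05),((.47,.24),.06)):
        print(yaw,xy,np.round(robot.inverse_kinematics([*xy,z],[180,0,yaw]),1))
print("edge",e,"press",p)
E
```

```text
2.5 [ 0.64218763 -0.20483295] [-14.7  45.8  60.4  71.7 -38.9  83.3 -46. ]
2.5 [ 0.64218763 -0.20483295] [-17.2  53.6  64.6  78.2 -48.1  77.5 -39.8]
2.5 [ 0.5082047  -0.21019813] [-12.9  33.   47.3 100.6 -27.9  58.9 -42.8]
2.5 (0.47, 0.24) [ -56.1   26.5   36.1  103.3  -18.4   56.2 -100. ]
-177.5 [ 0.64218763 -0.20483295] [ -9.4  41.   47.1  71.4 -29.2  79.5 128.1]
-177.5 [ 0.64218763 -0.20483295] [ -7.2  43.9  40.9  77.7 -29.1  69.  128.6]
-177.5 [ 0.5082047  -0.21019813] [-14.7  34.1  50.4 100.6 -30.   59.7 139. ]
-177.5 (0.47, 0.24) [-41.5  23.7  16.4 102.7  -8.   54.7  70.7]
edge [ 0.52818566 -0.20932574] press [ 0.64218763 -0.20483295]
```

```bash
python3 - <<'E'
from h import *
from station import robot,fingers
fingers.gripper_to(0.0,20)
robot.move_j([17.5,36,0,71,0,73,-70])
print(robot.current_tool_pos(),robot.current_eef_rot(),robot.current_time_s())
for xy,z in(((.6422,-.2048),.15),((.6422,-.2048),.06),((.508,-.21),.05),((.47,.24),.06)):
    print(np.round(robot.inverse_kinematics([*xy,z],[180,0,2.5]),1))
E
```

```text
[ 0.64209842 -0.21837736  0.12909734] [-1.79949977e+02 -3.58380965e-02  2.63714396e+00] 4.7667
[ 16.3  34.7  -0.1  70.1   0.1  75.2 -71.3]
[ 16.4  38.6  -0.2  76.5   0.2  64.8 -71.4]
[ 20.9  26.2  -0.3  99.3   0.2  54.5 -67. ]
[ -21.1   23.8  -10.2  101.9    5.    54.7 -120.8]
```

```bash
python3 - <<'E'
from h import *
from station import robot,fingers
import cv2
robot.line_to([.6422,-.2048,.085],[180,0,2.5],velocity=.12)
t0=robot.current_time_s()
for c in("top","side"):
    cv2.imwrite(f"pics/{c}1.png",vision.grab_frame(c)[:,:,::-1])
tip=np.array([robot.current_tool_pos()])-[0,0,.017]; print(tip,t0,robot.current_contact_force())
out=[]
for c in("top","side"):
    u=proj(c,tip)[0]; a=cv2.imread(f"pics/{c}1.png"); print(c,u)
    x0,y0=int(u[0])-45,int(u[1])-45; a=cv2.resize(a[y0:y0+90,x0:x0+90],None,fx=4.4,fy=4.4,interpolation=2)
    cv2.circle(a,(int((u[0]-x0+.5)*4.4),int((u[1]-y0+.5)*4.4)),3,(255,0,255),-1); out.append(a)
cv2.imwrite("pics/hover.png",np.hstack(out))
E
```

```text
[[ 0.64304553 -0.20564631  0.06928367]] 5.3083 [ 0.21129254 -0.48826951  1.34042472]
top [400.90681796 202.66920052]
side [422.28855749 269.41618328]
```

View pics/hover.png

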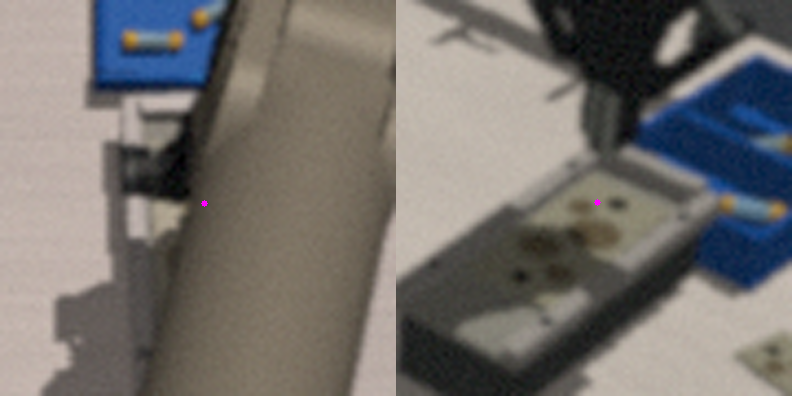

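```bash
python3 - <<'E'
from h import *
from station import robot,fingers
import cv2
cv2.imwrite("pics/side2.png",vision.grab_frame("side")[:,:,::-1])
a=cv2.imread("pics/side2.png")[130:330,340:500]
cv2.imwrite("pics/side2c.png",cv2.resize(a,None,fx=3.7,fy=3,interpolation=2) if 0 else cv2.resize(a,None,fx=3,fy=3,interpolation=2))
print(robot.current_finger_gap(),robot.current_tool_pos(),robot.current_joint_positions())
E
```

```text
-0.0014767591416771262 [ 0.64303985 -0.20572449  0.0863441 ] [ 16.37925371  37.32725172  -0.17080951  74.91511999   0.14403531
  67.60850886 -71.34867622]
```

View pics/side2c.png

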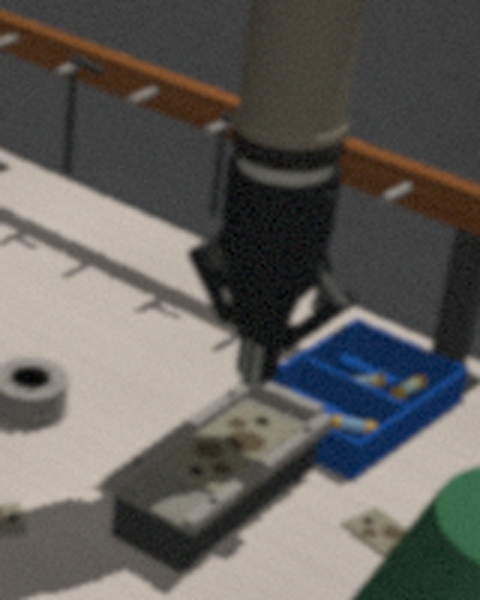

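View pics/side2.png

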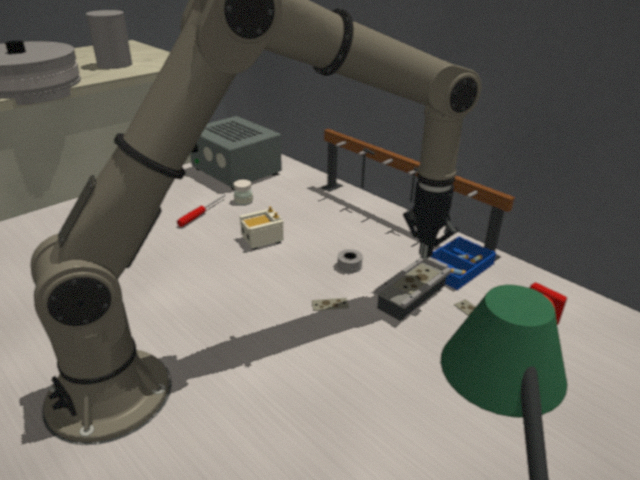

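```bash
python3 - <<'E'
from h import *
print(proj("side",[[0,0,0],[0,0,.05]]),proj("top",[[0,0,0]]))
for dz in(0,.02,.03): print(proj("side",[[.643,-.2057,.069+dz]]))
for dx in(.01,.02,.03): print(proj("side",[[.643+dx,-.2057,.069]]))
E
```

```text
[[107.40558585 392.74358814]
 [101.44554959 372.76124869]] [[316.22218526 457.41290197]]
[[422.28118483 269.53992467]]
[[423.30837627 262.02651403]]
[[423.82916589 258.21718879]]
[[425.02283028 267.78805892]]
[[427.73703032 266.05373034]]
[[430.424195  264.3366769]]
```

```bash
python3 - <<'E'
from h import *
from station import robot,fingers
import cv2
print(robot.line_to([.6422,-.2048,.075],[180,0,2.5],velocity=.01,f_stop=3))
print(robot.current_tool_pos(),robot.current_contact_force(),robot.current_time_s())
a=vision.grab_frame("side")[:,:,::-1]; cv2.imwrite("pics/side3.png",a)
cv2.imwrite("pics/side3c.png",cv2.resize(a[220:320,360:480],None,fx=6,fy=6,interpolation=2))
E
```

```text
False
[ 0.64227023 -0.2048082   0.07508353] [ 0.6533038   0.61043563 -0.05589383] 6.6083
```

View pics/side3c.png

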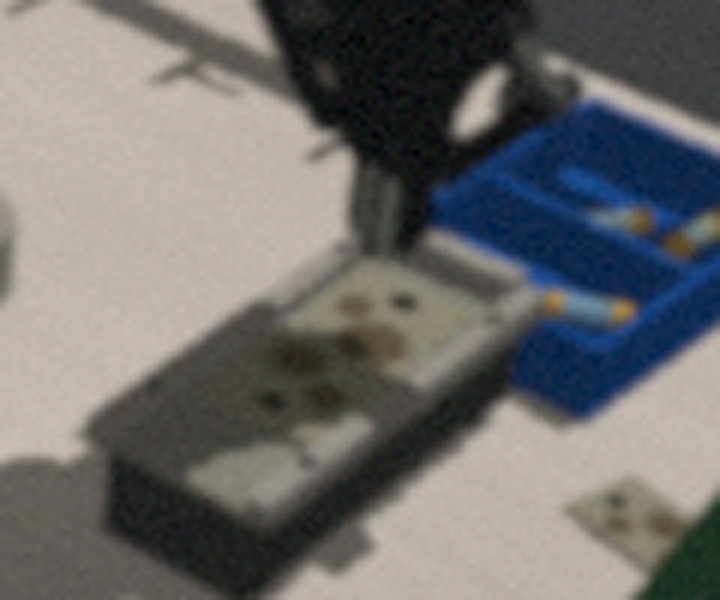

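```bash
python3 - <<'E'
from h import *
for z in(.05,.086,.14,.2): print(z,proj("top",[[.643,-.2057,z]]),proj("side",[[.643,-.2057,z]]))
E
python3 - <<'E'
import cv2
a=cv2.imread("pics/side3.png"); cv2.imwrite("pics/side3d.png",cv2.resize(a[90:280,390:490],None,fx=3,fy=3,interpolation=2))
E
```

```text
0.05 [[399.9566418  203.90018929]] [[421.32272446 276.55060055]]
0.086 [[401.7906499  201.61043547]] [[423.15308197 263.16241704]]
0.14 [[404.71446895 197.96005581]] [[426.01623945 242.2197992 ]]
0.2 [[408.23294175 193.56725266]] [[429.3752339  217.65037277]]
```

View pics/side3d.png

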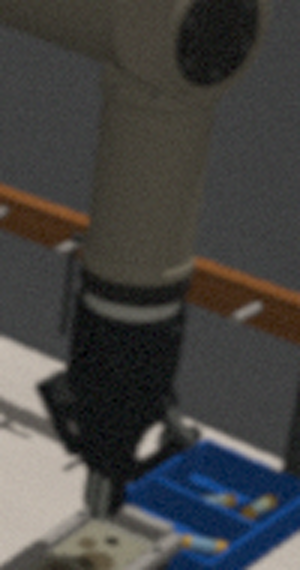

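```bash
python3 - <<'E'
from h import *
from station import robot,fingers
import cv2
print(robot.line_to([.6422,-.2048,.062],[180,0,2.5],velocity=.0026,f_stop=2.5))
print(robot.current_tool_pos(),robot.current_contact_force(),robot.current_time_s())
a=vision.grab_frame("side")[:,:,::-1]; cv2.imwrite("pics/side4.png",a)
cv2.imwrite("pics/side4c.png",cv2.resize(a[220:320,360:480],None,fx=6,fy=6,interpolation=2))
E
```

```text
False
[ 0.64221865 -0.20482809  0.06203136] [-0.352027   -0.08171012  0.10727824] 11.1417
```

View pics/side4c.png

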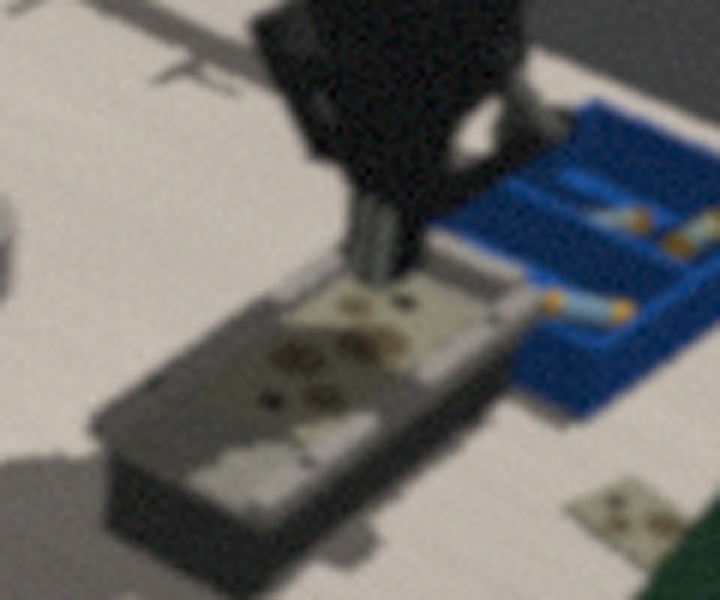

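```bash
python3 - <<'E'
from h import *
for z in(.05,.055,.065,.075): print(z,pix2w("side",(423,267),z))
import cv2
a=vision.grab_frame("top")[:,:,::-1]; cv2.imwrite("pics/top4.png",a)
cv2.imwrite("pics/top4c.png",cv2.resize(a[150:270,340:460],None,fx=5,fy=5,interpolation=2))
E
```

```text
0.05 [ 0.67625206 -0.18529755  0.05      ]
0.055 [ 0.66992496 -0.1893598   0.055     ]
0.065 [ 0.65727076 -0.19748429  0.065     ]
0.075 [ 0.64461655 -0.20560879  0.075     ]
```

View pics/top4c.png

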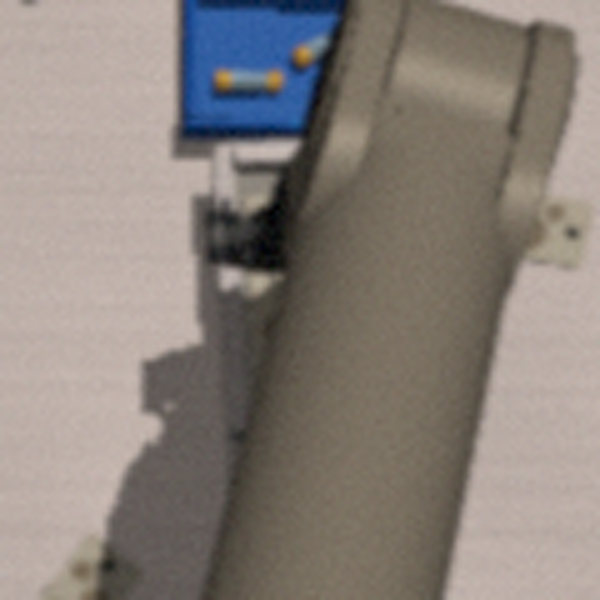

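```bash
python3 - <<'E'
from h import *
from station import robot,fingers
import cv2
s=robot.line_to([.6422,-.2048,.05],[180,0,2.5],velocity=.005,f_stop=2)
print(s,robot.current_tool_pos(),robot.current_contact_force(),robot.current_time_s())
if not s:
    s=robot.line_to([.6422,-.2048,.039],[180,0,2.5],velocity=.0026,f_stop=2)
    print(s,robot.current_tool_pos(),robot.current_contact_force(),robot.current_time_s())
a=vision.grab_frame("side")[:,:,::-1]; cv2.imwrite("pics/side5.png",a)
cv2.imwrite("pics/side5c.png",cv2.resize(a[220:320,360:480],None,fx=6,fy=6,interpolation=2))
E
```

```text
False [ 0.64221419 -0.20479043  0.05000262] [-0.13587055  0.58522103  0.08501922] 13.7917
False [ 0.6422065  -0.20480633  0.03900238] [0.61693982 0.70363749 0.63831874] 17.6083
```

View pics/side5c.png

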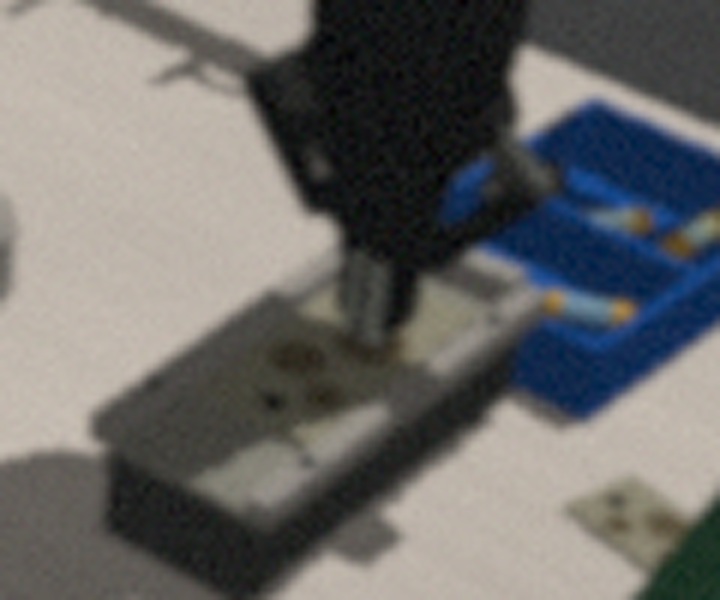

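```bash
python3 - <<'E'
from h import *
from station import robot,fingers
s=robot.line_to([.6422,-.2048,.029],[180,0,2.5],velocity=.0026,f_stop=2)
print(s,robot.current_tool_pos(),robot.current_contact_force(),robot.current_time_s())
robot.pause(.1);print(robot.current_tool_pos(),robot.current_contact_force())
E
```

```text
True [ 0.64217882 -0.20482191  0.03589675] [-0.19056998 -0.73521677  3.57399436] 19.1
[ 0.64219029 -0.2048289   0.03592124] [ 0.5338819  -0.34664888  5.1406267 ]
```

```bash
cat > slide.py <<'E'
from h import *
from station import robot,fingers
import sys
yl=np.radians(2.5); ux=np.array([np.cos(yl),np.sin(yl)])
def F(n=4):
    f=[]
    for _ in range(n): f.append(robot.current_contact_force()); robot.pause(.01)
    return np.mean(f,0)
def adjust(zc,xy,lo=7,hi=10,tgt=8.5):
    for _ in range(6):
        f=F()[2]
        if lo<=f<=hi: break
        zc-=np.clip((tgt-f)*.00004,-.0003,.00012)
        robot.line_to([*xy,zc],[180,0,2.5],velocity=.004)
    return zc,f
def slide(dist,zc,step=.008,v=.03):
    p=np.array(robot.current_tool_pos()); xy=p[:2]; done=0
    zc,f=adjust(zc,xy); print("start",zc,f)
    while done<dist-1e-4:
        d=min(step,dist-done); xy=xy-d*ux; done+=d
        robot.line_to([*xy,zc],[180,0,2.5],velocity=v)
        fm=F(3); zc,f=adjust(zc,xy)
        print(round(done,4),fm.round(1),round(zc,5),round(f,1),round(robot.current_time_s(),2))
        if fm[2]>15: print("HIGH"); break
    return zc
E
python3 - <<'E'
from slide import *
zc=slide(.016,.03592,step=.004,v=.015)
print(robot.current_tool_pos())
E
```

```text
start 0.035257120372390365 6.199968194856789
0.004 [3.7 0.1 5. ] 0.03477 7.3 23.07
0.008 [3.1 0.8 6.5] 0.03471 7.6 23.83
0.012 [ 2.6 -0.2  6.4] 0.03458 7.3 24.88
0.016 [3.4 0.1 7.2] 0.03451 7.3 25.63
[ 0.62798316 -0.20557674  0.03587845]
```

```bash
python3 - <<'E'
from slide import *
import slide as S, cv2
def adj(zc,xy):
    f=F(2)[2]
    if f<6.5 or f>11: zc-=np.clip((8.5-f)*.00015,-.0005,.0003)
    return zc,f
S.adjust=adj
p=np.array([.6422,-.2048])-.016*ux; zc=.03445; done=0
for d in(.014,.014,.014,.008):
    p=p-d*ux; robot.line_to([*p,zc],[180,0,2.5],velocity=.03)
    zc,f=adj(zc,p); print(p,F(1).round(1),zc,round(f,1),robot.current_time_s())
print(robot.current_tool_pos())
for c in("top","side"):
    cv2.imwrite(f"pics/{c}6.png",vision.grab_frame(c)[:,:,::-1])
a=cv2.imread("pics/side6.png"); cv2.imwrite("pics/side6c.png",cv2.resize(a[240:325,365:465],None,fx=7,fy=7,interpolation=2))
a=cv2.imread("pics/top6.png"); cv2.imwrite("pics/top6c.png",cv2.resize(a[172:268,360:440],None,fx=6,fy=6,interpolation=2))
E
```

```text
[ 0.61222855 -0.20610858] [3.  0.4 7.8] 0.03445 7.9 26.275
[ 0.59824188 -0.20671925] [2.4 0.4 8.4] 0.03445 7.3 26.9167
[ 0.5842552  -0.20732992] [3.3 0.  8.4] 0.03445 7.5 27.5583
[ 0.57626282 -0.20767888] [2.6 1.1 8.5] 0.03445 7.9 28.0
[ 0.57795397 -0.20791239  0.03587575]
```

View pics/side6c.png

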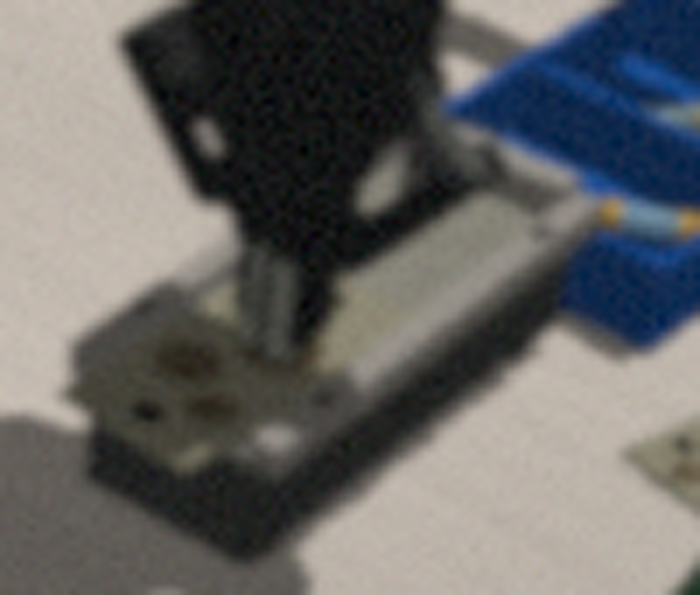

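View pics/top6c.png

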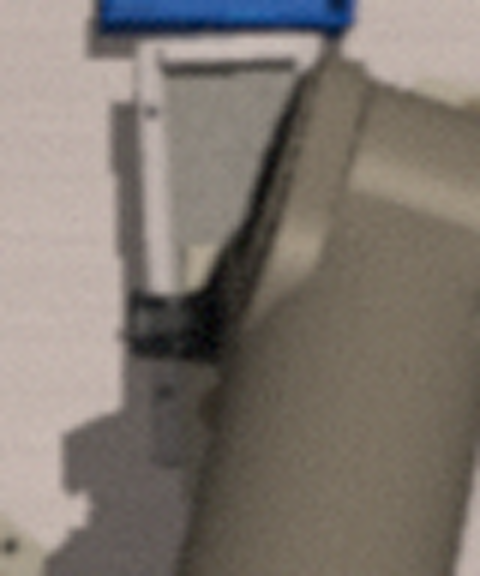

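```bash
python3 - <<'E'
from h import *
yl=np.radians(2.5); ux=np.array([np.cos(yl),np.sin(yl)]);e=np.array([.5282,-.2093]);uy=np.array([-ux[1],ux[0]])
for c,uv in(("side",(374.7,296.4)),("side",(390.7,306.9)),("top",(393,213.3))):
    for z in (.05,.053):
        w=pix2w(c,uv,z); print(c,z,w.round(4),((w[:2]-e)@ux).round(4),((w[:2]-e)@uy).round(4))
E
```

```text
side 0.05 [ 0.5125 -0.1824  0.05  ] -0.0145 0.0276
side 0.053 [ 0.5095 -0.1848  0.053 ] -0.0177 0.0253
side 0.05 [ 0.51   -0.2283  0.05  ] -0.019 -0.0182
side 0.053 [ 0.507  -0.2305  0.053 ] -0.0221 -0.0203
top 0.05 [ 0.6185 -0.1879  0.05  ] 0.0912 0.0174
top 0.053 [ 0.6181 -0.1876  0.053 ] 0.0908 0.0178
```

```bash
python3 - <<'E'
from slide import *
import cv2
p=np.array([.57626282,-.20767888]); zc=.03445
for d in(.010,.010):
    p=p-d*ux; robot.line_to([*p,zc],[180,0,2.5],velocity=.03)
    print(F(2).round(1),robot.current_time_s())
print(robot.current_tool_pos())
q=robot.current_tool_pos()
robot.line_to([q[0],q[1],.05],[180,0,2.5],velocity=.03)
robot.line_to([q[0],q[1],.13],[180,0,2.5],velocity=.2)
print(robot.current_contact_force())
# retreat sideways to clear top view
robot.line_to([.50,-.05,.14],[180,0,2.5],velocity=.25)
print(robot.current_time_s())
for c in("top","side"):
    cv2.imwrite(f"pics/{c}7.png",vision.grab_frame(c)[:,:,::-1])
a=cv2.imread("pics/side7.png"); cv2.imwrite("pics/side7c.png",cv2.resize(a[240:325,365:465],None,fx=7,fy=7,interpolation=2))
a=cv2.imread("pics/top7.png"); cv2.imwrite("pics/top7c.png",cv2.resize(a[172:272,360:440],None,fx=6,fy=6,interpolation=2))
E
```

```text
[3.  0.9 7.8] 28.6
[3.  0.3 8.2] 29.1
[ 0.55803148 -0.2087766   0.03581821]
[-0.32496983  0.58724899  0.21096259]
31.15
```

View pics/side7c.png

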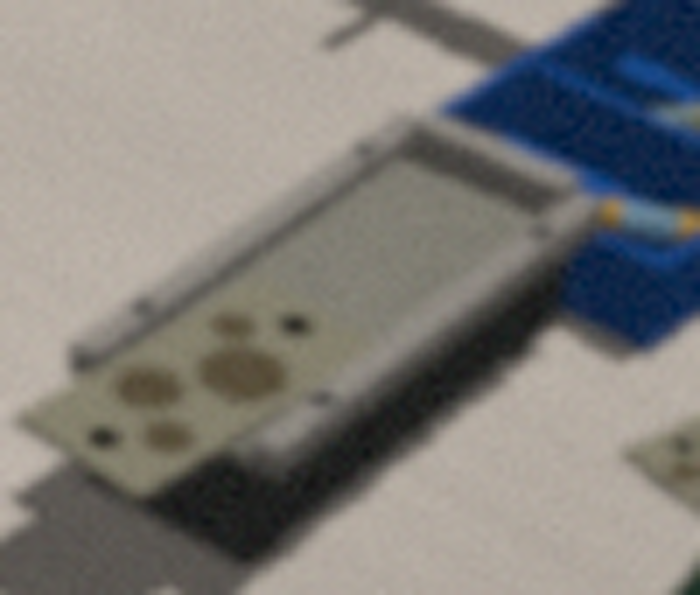

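View pics/top7c.png

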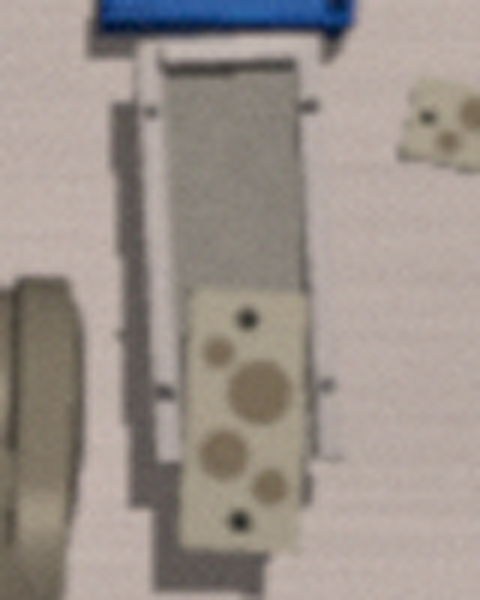

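```bash
python3 - <<'E'
from h import *
T=lambda x,y:(360+x/6-.4,172+y/6-.4)
S=lambda x,y:(365+x/7-.4,240+y/7-.4)
h=.055;w=.025
O=[("top",(h,w,.0015),T(191,290)),("top",(h,-w,.0015),T(307,291)),("top",(-h,w,.0015),T(181,548)),("top",(-h,-w,.0015),T(298,549)),
("side",(-h,w,.0015),S(22,420)),("side",(-h,-w,.0015),S(140,497))]
for z in(.0485,.0505):
  p,r=fit(O,[.54,-.21,0],z);print(z,p,np.degrees(p[2]),r.round(1).tolist())
  p,r=fit(O[:4],[.54,-.21,0],z);print("top only",z,p,np.degrees(p[2]),r.round(1).tolist())
a,b=pix2w("top",T(248,319),.051),pix2w("top",T(239,520),.051);print(a,b,(a+b)/2,np.degrees(np.arctan2(*(a-b)[1::-1])))
yl=np.radians(2.5);ux=np.array([np.cos(yl),np.sin(yl)]);e=np.array([.5282,-.2093])
print((p[:2]-e)@ux, robot if 0 else "")
E
```

```text
0.0485 [ 0.54686694 -0.20629355 -0.03655237] -2.09429632376668 [[-0.3, -0.5], [0.0, 0.3], [-0.2, -0.5], [0.0, 0.4], [-0.4, 0.1], [0.4, 0.6]]
top only 0.0485 [ 0.54664489 -0.20654338 -0.0303659 ] -1.7398377914629457 [[-0.3, -0.4], [-0.0, 0.3], [0.0, -0.3], [0.3, 0.4]]
0.0505 [ 0.54626068 -0.20639111 -0.03124665] -1.7903013411991484 [[-0.2, -0.3], [0.1, 0.3], [0.0, -0.2], [0.3, 0.5], [-0.4, -0.4], [0.5, -0.0]]
top only 0.0505 [ 0.54645027 -0.20628794 -0.03036709] -1.7399058455269802 [[-0.3, -0.4], [0.0, 0.3], [-0.0, -0.3], [0.3, 0.4]]
[ 0.58917786 -0.20802902  0.051     ] [ 0.5037432  -0.20417711  0.051     ] [ 0.54646053 -0.20610306  0.051     ] -2.5814898272672124
0.018364288359212194
```

```bash
python3 - <<'E'
from h import *
from station import robot,fingers
import cv2
x,y=.5085,-.2050; o=[180,0,-2.0]
fingers.gripper_to(1.0,20)
robot.line_to([x,y,.10],o,velocity=.25)
s=robot.line_to([x,y,.05],o,velocity=.1,f_stop=4)
if not s: s=robot.line_to([x,y,.013],o,velocity=.05,f_stop=3)
print(s,robot.current_tool_pos(),robot.current_contact_force().round(1),robot.current_time_s())
a=vision.grab_frame("side")[:,:,::-1]; cv2.imwrite("pics/side8.png",a)
cv2.imwrite("pics/side8c.png",cv2.resize(a[220:330,335:445],None,fx=6,fy=6,interpolation=2))
E
```

```text
False [ 0.50876469 -0.20508899  0.01316675] [ 1.   0.2 -0.9] 34.3667
```

View pics/side8c.png

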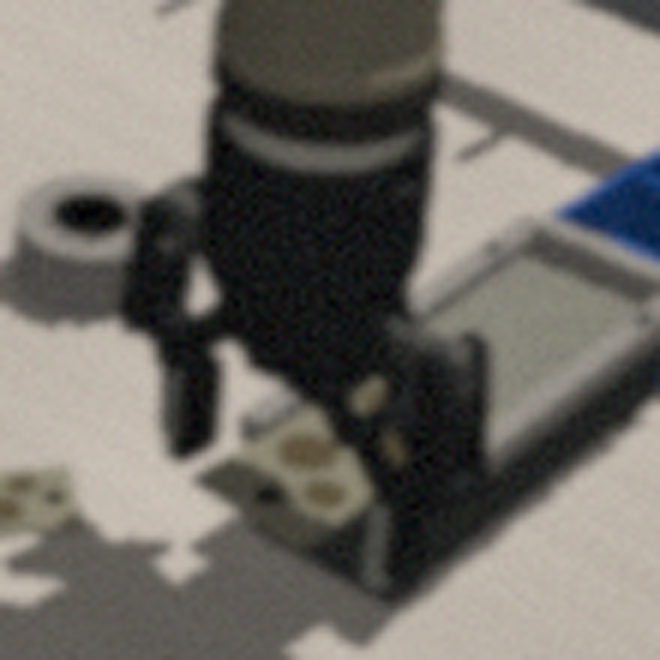

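```bash
python3 - <<'E'
from h import *
for y in(-.155,-.255):
  for z in(.02,.03,.04,.05): print(y,z,proj("side",[[.5085,y,z]])[0].round(1))
E
```

```text
-0.155 0.02 [363.1 302.5]
-0.155 0.03 [363.3 298.9]
-0.155 0.04 [363.5 295.2]
-0.155 0.05 [363.8 291.5]
-0.255 0.02 [399.1 324.7]
-0.255 0.03 [399.5 320.9]
-0.255 0.04 [400.  317.1]
-0.255 0.05 [400.4 313.3]
```

```bash
python3 - <<'E'
from h import *
from station import robot,fingers
import cv2
fingers.gripper_to(0.0,20)
print(robot.current_finger_gap(),robot.current_contact_force().round(1))
fingers.gripper_to(0.0,40)
print(robot.current_finger_gap(),robot.current_contact_force().round(1),robot.current_time_s())
a=vision.grab_frame("side")[:,:,::-1]; cv2.imwrite("pics/side9.png",a)
cv2.imwrite("pics/side9c.png",cv2.resize(a[220:330,335:445],None,fx=6,fy=6,interpolation=2))
E
```

```text
0.5748666956180208 [-0.4  0.6  1.8]
0.571536293043169 [-1.   0.6  3.7] 35.05
```

View pics/side9c.png

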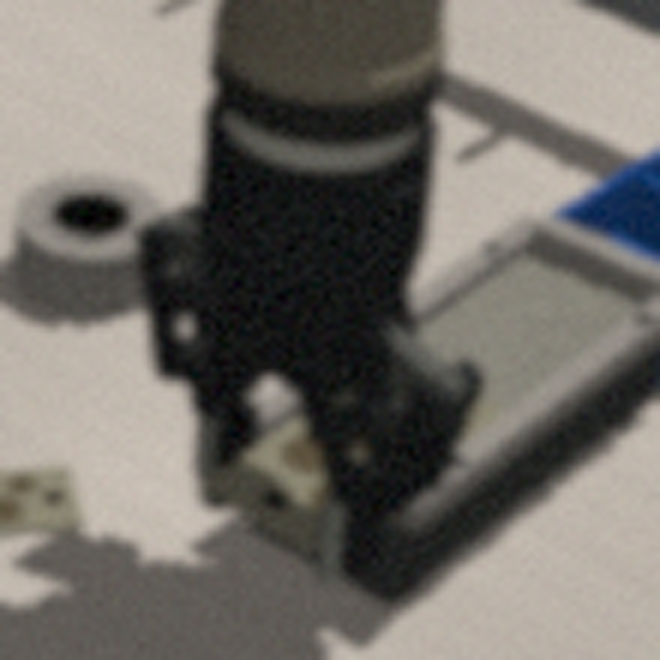

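```bash
python3 - <<'E'
from h import *
from station import robot,fingers
import cv2
q=robot.current_tool_pos()
robot.line_to([q[0],q[1],.03],[180,0,-2.0],velocity=.03)
robot.line_to([q[0],q[1],.10],[180,0,-2.0],velocity=.12)
robot.pause(.3)
print(robot.current_finger_gap(),robot.current_contact_force().round(1),robot.current_time_s())
bp=np.array([.5281,.2220]); a=np.radians(-16.48); u=np.array([np.cos(a),np.sin(a)])
C=bp+(-.032-.012)*u; T=C-.0377*u
print(T, np.round(robot.inverse_kinematics([*T,.10],[180,0,-16.48]),1))
a=vision.grab_frame("side")[:,:,::-1]; cv2.imwrite("pics/side10.png",a)
cv2.imwrite("pics/side10c.png",cv2.resize(a[190:320,335:465],None,fx=4.5,fy=4.5,interpolation=2))
E
```

```text
0.571263364667484 [-0.   0.4 -1.8] 36.85
[0.44975633 0.24517671] [ -21.2   19.5  -11.7  101.7    4.5   59.2 -141. ]
```

View pics/side10c.png

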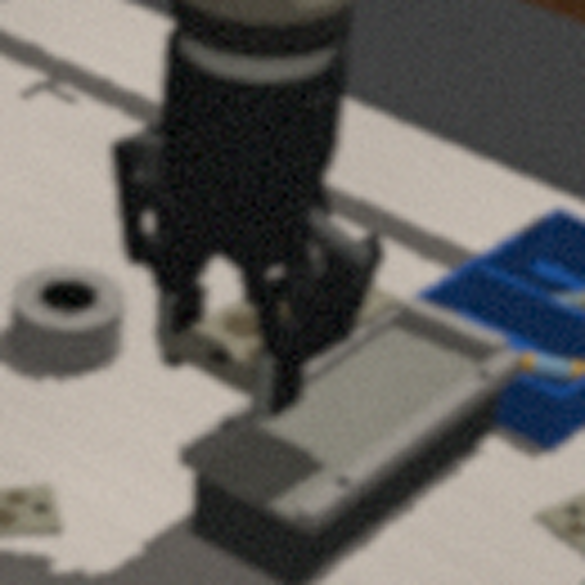

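```bash
python3 - <<'E'
from h import *
from station import robot,fingers
import cv2
robot.move_to([.4498,.2452,.10],[180,0,-16.48])
robot.line_to([.4498,.2452,.050],[180,0,-16.48],velocity=.08)
robot.pause(.15)
print(robot.current_tool_pos(),robot.current_eef_rot(),robot.current_finger_gap(),robot.current_contact_force().round(1),robot.current_time_s())
for c in("top","side"):
    cv2.imwrite(f"pics/{c}11.png",vision.grab_frame(c)[:,:,::-1])
a=cv2.imread("pics/side11.png"); cv2.imwrite("pics/side11c.png",cv2.resize(a[170:260,205:305],None,fx=7,fy=6.6,interpolation=2) if 0 else cv2.resize(a[170:255,205:305],None,fx=7,fy=7,interpolation=2))
a=cv2.imread("pics/top11.png"); cv2.imwrite("pics/top11c.png",cv2.resize(a[205:285,190:270],None,fx=7,fy=7,interpolation=2))
E
```

```text
[0.45039855 0.24556865 0.05069009] [-1.79934806e+02 -6.43498359e-02 -1.64791275e+01] 0.5705380275920966 [-0.4 -0.1 -2. ] 39.4917
```

View pics/side11c.png

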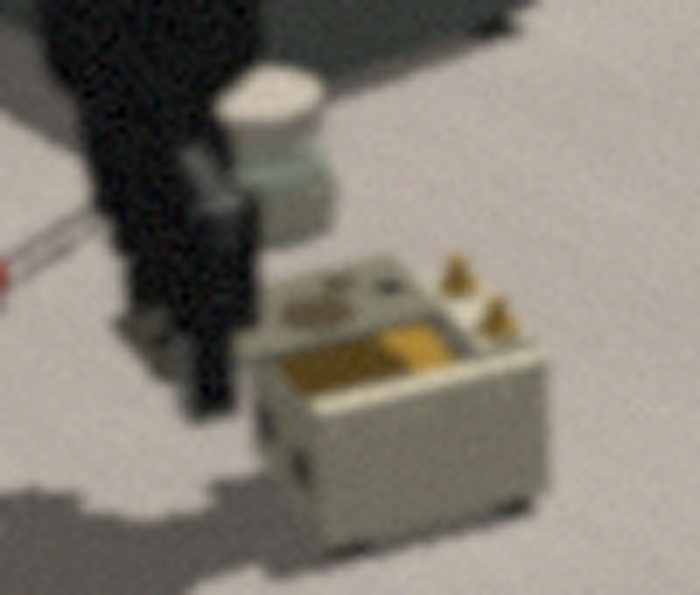

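View pics/top11c.png

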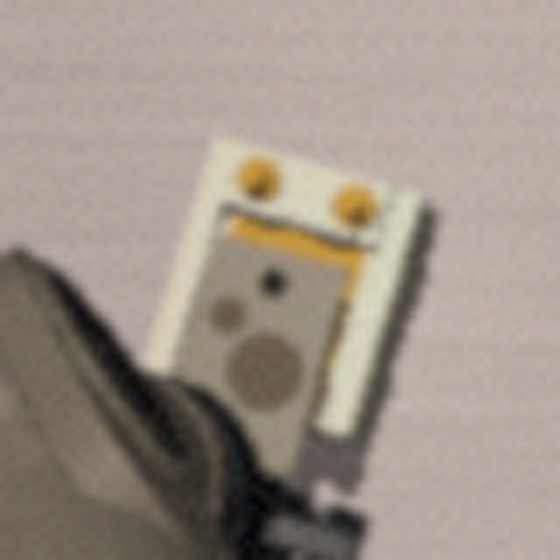

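```bash
python3 - <<'E'
from h import *
T=lambda x,y:(190+x/7-.43,205+y/7-.43)
exec(open("fit.py").read().split("for n,o,g")[0].split("np.set")[1].join(["np.set",""])) if 0 else None
B=[("top",(-.045,-.039,.058),T(347,437)),("top",(.045,.039,.062),T(215,142)),("top",(.045,-.039,.062),T(430,198)),("top",(.023,.029,.062),T(225,207)),("top",(.023,-.029,.062),T(375,248)),
("top",(-.045,.039,.058),(210.0,258.5)),("top",(-.045,-.039,.058),(239.1,266.6))]
p,r=fit(B,[.528,.222,-.28],.0095);print(p,np.degrees(p[2]),r.round(1).tolist())
u=np.array([np.cos(p[2]),np.sin(p[2])]);v=np.array([-u[1],u[0]])
W=[]
for uv in((208,238),(345,270)):
    w=pix2w("top",T(*uv),.088)[:2]; W.append(w); print(((w-p[:2])@u).round(4),((w-p[:2])@v).round(4))
d=W[0]-W[1];print(np.linalg.norm(d),np.degrees(np.arctan2(-d[0],d[1])))
E
```

```text
[ 0.52868586  0.2227766  -0.27575709] -15.79971724548478 [[0.4, 0.4], [0.0, -0.8], [-1.0, 0.0], [-0.2, -0.6], [0.4, 0.1], [-0.2, 0.0], [0.4, 0.8]]
0.0087 0.0272
0.0116 -0.0227
0.049982167530829034 -12.431747260208672
```

```bash
python3 - <<'E'
import cv2
a=cv2.imread("pics/top11.png"); cv2.imwrite("pics/top11d.png",cv2.resize(a[222:278,208:256],None,fx=13,fy=10.7 if 0 else 13,interpolation=cv2.INTER_CUBIC)[:600*1+128][:600])
E
```

```text
(no output)
```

View pics/top11d.png

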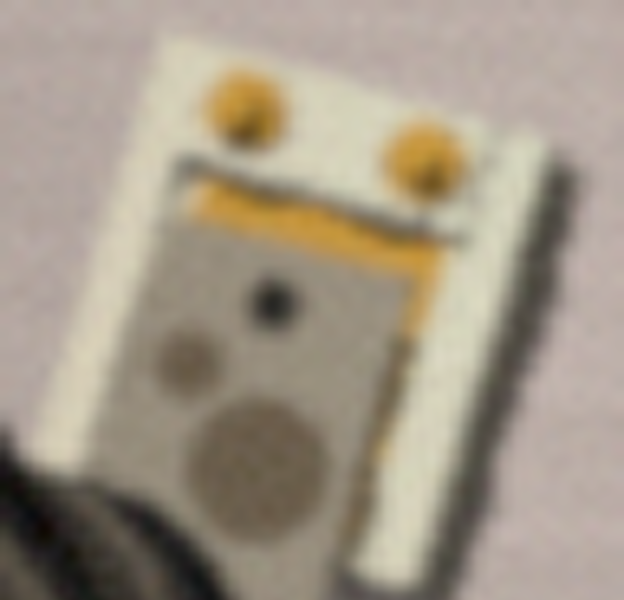

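```bash
python3 - <<'E'
from h import *
from station import robot,fingers
import cv2
xy=[.4493,.2435]; o=[180,0,-16.2]
robot.line_to([*xy,.050],o,velocity=.03)
s=robot.line_to([*xy,.034],o,velocity=.03,f_stop=3)
if not s: s=robot.line_to([*xy,.016],o,velocity=.005,f_stop=2)
print(s,robot.current_tool_pos(),robot.current_contact_force().round(1),robot.current_finger_gap(),robot.current_time_s())
for c in("top","side"):
    cv2.imwrite(f"pics/{c}12.png",vision.grab_frame(c)[:,:,::-1])
a=cv2.imread("pics/side12.png"); A=cv2.resize(a[190:255,220:290],None,fx=5.5,fy=5.5,interpolation=2)
a=cv2.imread("pics/top12.png"); B=cv2.resize(a[215:280,200:270],None,fx=5.5,fy=5.5,interpolation=2)
cv2.imwrite("pics/both12.png",np.hstack([A,B]))
E
```

```text
True [0.44923035 0.24352535 0.02230756] [0.6 0.8 2. ] 0.5697020124415152 42.6917
```

View pics/both12.png

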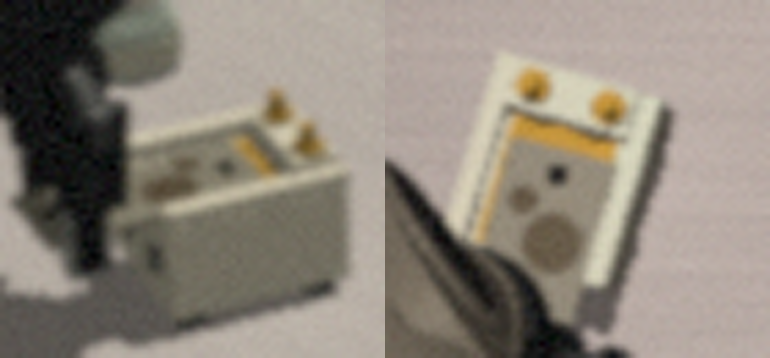

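```bash
python3 - <<'E'
from h import *
from station import robot,fingers
import cv2
a=np.radians(-16.2);u=np.array([np.cos(a),np.sin(a)]);v=np.array([-u[1],u[0]])
xy=np.array([.4493,.2435])+.001*v
o=[180,0,-16.2]
robot.line_to([*(xy+.004*u),.0222],o,velocity=.02,f_stop=6)
s=robot.line_to([*(xy+.020*u),.0222],o,velocity=.008,f_stop=5)
q=np.array(robot.current_tool_pos())
print(s,q,(q[:2]-xy)@u,(q[:2]-xy)@v,robot.current_contact_force().round(1),robot.current_time_s())
for c in("top","side"):
    cv2.imwrite(f"pics/{c}13.png",vision.grab_frame(c)[:,:,::-1])
a=cv2.imread("pics/side13.png"); A=cv2.resize(a[190:255,220:290],None,fx=5.5,fy=5.5,interpolation=2)
a=cv2.imread("pics/top13.png"); B=cv2.resize(a[215:280,200:270],None,fx=5.5,fy=5.5,interpolation=2)
cv2.imwrite("pics/both13.png",np.hstack([A,B]))
E
```

```text
True [0.46101028 0.24136606 0.02233874] 0.01184065598766104 0.0002178513821364227 [-0. -0.  4.] 44.4167
```

View pics/both13.png

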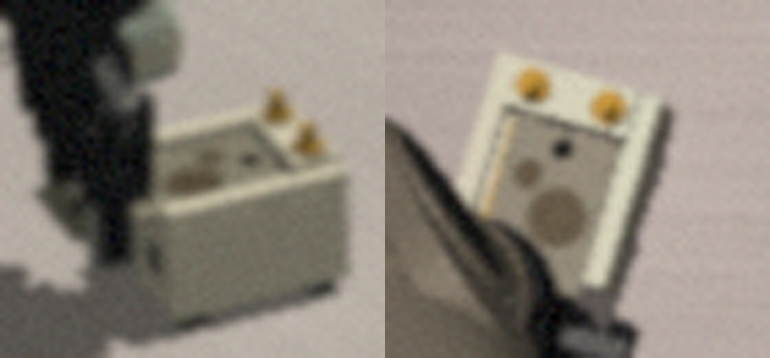

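```bash
python3 - <<'E'
from h import *
from station import robot,fingers
a=np.radians(-16.2);u=np.array([np.cos(a),np.sin(a)]);v=np.array([-u[1],u[0]])
xy=np.array([.4493,.2435])+.001*v
o=[180,0,-16.2]
for i in range(2):
    s=robot.line_to([*(xy+.0145*u),.0224],o,velocity=.006,f_stop=8)
    for k in range(3):
        q=np.array(robot.current_tool_pos()); f=np.array(robot.current_contact_force())
        print(s,((q[:2]-xy)@u).round(5),q[2].round(5),(f[:2]@u).round(2),(f[:2]@v).round(2),f[2].round(2)); robot.pause(.05)
print(robot.current_time_s(),robot.current_finger_gap())
E
```

```text
False 0.01184 0.02226 -2.64 -1.02 7.64
False 0.01185 0.02226 -3.6 -1.17 6.77
False 0.01178 0.02224 -2.85 -1.42 6.23
False 0.01182 0.02224 -2.97 -0.54 6.04
False 0.01181 0.02227 -2.36 -0.19 7.04
False 0.01181 0.02225 -2.66 -0.88 6.55
46.0833 0.5669560833460773
```

```bash
python3 - <<'E'
from h import *
from station import robot,fingers
import cv2
a=np.radians(-16.2);u=np.array([np.cos(a),np.sin(a)]);v=np.array([-u[1],u[0]])
xy=np.array([.4493,.2435])+.001*v; o=[180,0,-16.2]
robot.line_to([*(xy+.0135*u),.0232],o,velocity=.01)
print(robot.current_contact_force().round(1))
fingers.gripper_to(1.0,20)
print(robot.current_finger_gap(),robot.current_contact_force().round(1))
q=robot.current_tool_pos()
robot.line_to([q[0],q[1],.09],o,velocity=.06)
robot.line_to([.36,.10,.16],o,velocity=.25)
print(robot.current_time_s())
for c in("top","side"):
    cv2.imwrite(f"pics/{c}14.png",vision.grab_frame(c)[:,:,::-1])
a=cv2.imread("pics/side14.png"); A=cv2.resize(a[190:260,220:290],None,fx=5.5,fy=5.5,interpolation=2)
a=cv2.imread("pics/top14.png"); B=cv2.resize(a[215:285,200:270],None,fx=5.5,fy=5.5,interpolation=2)
cv2.imwrite("pics/both14.png",np.hstack([A,B]))
E
```

```text
[-1.6  0.8  2.8]
1.0005583147865533 [0.  0.3 0.9]
48.9833
```

View pics/both14.png

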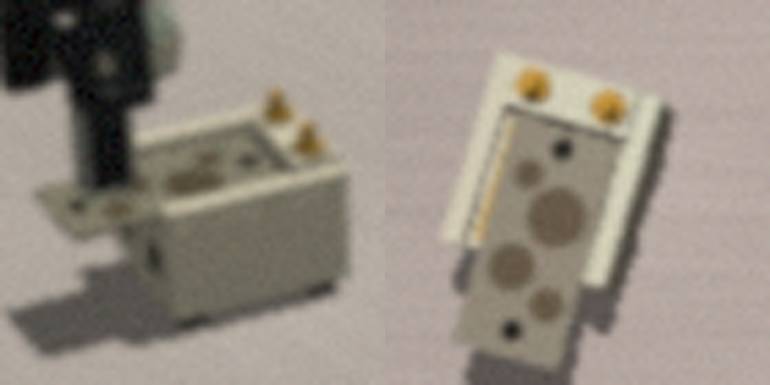

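```bash
python3 - <<'E'
from h import *
import cv2
T=lambda x,y:(200+(x-385)/5.5-.4,215+y/5.5-.4)
h=.055;w=.025
O=[("top",(-h,w,.0015),T(455,340)),("top",(-h,-w,.0015),T(560,370)),("top",(h,w,.0015),T(512,112)),("top",(h,-w,.0015),T(622,142))]
p,r=fit(O,[.5,.23,-.28],.0576);print(p,np.degrees(p[2]),r.round(1).tolist())
bp=np.array([.52868586,.2227766]);a=np.radians(-16.1);u=np.array([np.cos(a),np.sin(a)]);v=np.array([-u[1],u[0]])
print("block frame",(p[:2]-bp)@u,(p[:2]-bp)@v,"want -.032,0")
a=cv2.imread("pics/top14.png"); cv2.imwrite("pics/top14d.png",cv2.resize(a[220:280,205:255],None,fx=10,fy=10,interpolation=cv2.INTER_CUBIC))
E
```

```text
[ 0.49753847  0.2299946  -0.23126054] -13.25025276803218 [[-0.3, 0.7], [-0.1, 0.1], [0.7, -0.1], [-0.2, -0.8]]
block frame -0.03192741515387032 -0.0017027266460429265 want -.032,0
```

View pics/top14d.png

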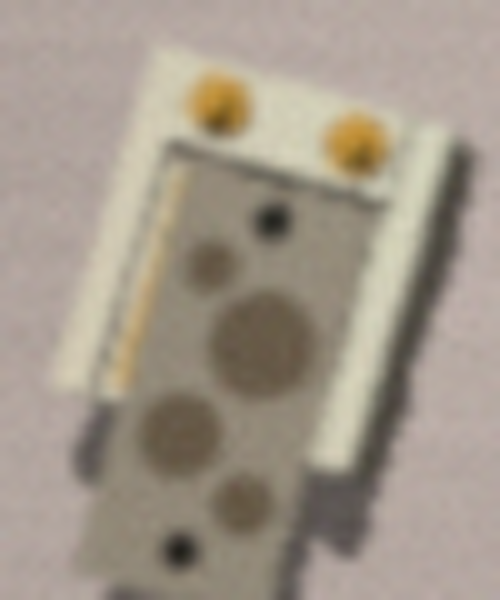

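View pics/top14.png

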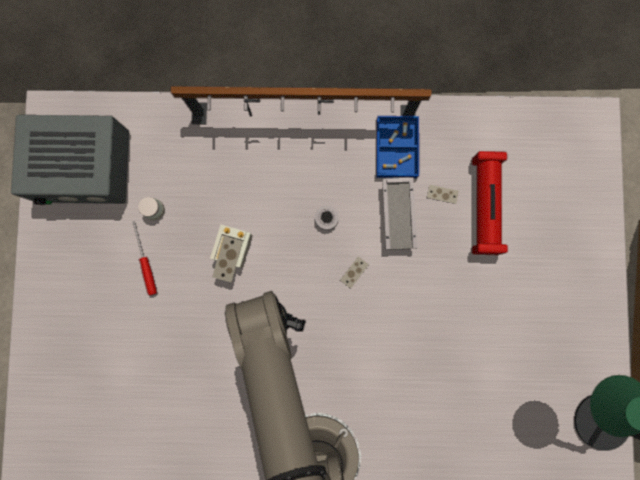

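The plate lies at x = -0.0319 in the block frame, against -0.032 for fully home, and about 2 mm off sideways. Nothing else has moved and the gripper is clear, so I'm handing the job in.

```bash
python3 - <<'E'
from station import robot,workorder
print(robot.current_time_s(),robot.current_dq().round(2)); workorder.close_job()
E
```

```text
49.0833 [-0.1   0.28  0.06  0.07  0.13  0.17  0.1 ]
the job is handed in; nothing more can be done
```

The contact plate is in the porcelain block's seat, pushed against the back stop and released. I handed the job in at 49.1 s of the 67 s allowed; no verdict is reported back.

**What I did:** I slid the plate along the ledge pressing at about 6–8.5 N, until about 37 mm overhung the front. I gripped the overhanging end by its two edges at 40 N and lifted it clear. I then lowered it into the seat until I felt contact and pushed it forward until it stopped moving.

**Last checks:**
- **Position:** the final top picture puts the plate's centre at -31.9 mm along the block, where fully home is -32 mm. It is about 2 mm off sideways, within the 6 mm allowed.
- **Against the stop:** commanding the arm 2.7 mm further did not move the plate, and no gap shows at the stop.
- **Flatness:** I judged this by eye only. The plate lies between the shoulders and looks flat in both views.
- **Surroundings:** the gripper is clear of everything, and by eye the bystanders are where they started.

**Checks that disagreed:**
- **Fingertips:** they touched down about 31 mm lower in reported height than the stated tip reach implies. I used the felt contact height and the side camera instead.
- **Ledge height:** the camera put the underside at -0.7 mm, although the feet are at least 2 mm high.
- **Plate angle:** the last picture gave -13.3° against about -16° for the block. That is roughly 3°, within the 8.6° limit and probably partly picking error.

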